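# Close the draught shield and tare the balance

## Robot

A 6-joint arm with a two-finger parallel gripper is mounted at the origin on the work surface. World frame = base frame: x ahead of the robot, y to its left, z up, the work surface at z = 0. Lengths are in mm, angles in rad, forces in N, time in s.
With the tool pointing down it reaches from about 275 to 750 mm from the base axis. Payload 10.2 kg.
Tool frame: the origin (TCP) lies at the very end of the fingers, on their centre line; the grasp point (between the pads) lies 19 mm behind it; z points along the fingers, y is the line along which they close (so a half turn about z gives the same grasp; the last joint's range is limited). The gripper opens to 85 mm and grips with 20 to 120 N. Pads are 22 mm wide; open, the fingers measure 114 mm over their backs; the gripper's body (76 mm by 85 mm) begins 54 mm behind the grasp point. The pads swing forward as they close: fully open they stand 13 mm farther back than shut.
Start: joints at [0.948, 0.313, 1.498, -0, 1.331, -0.223], TCP at [204.361, 483.599, 231.294] pointing down, gripper open.
Joint ranges: [-2.94, 2.94], [-0.97, 2.17], [0.19, 2.56], [-1.23, 4.37], [0.02, 3.11], [-2.88, 2.88]. Speed limits (rad/s): [2.39, 2.39, 3.01, 3.14, 3.14, 3.14].

## Interface

Orientations are given as a 3x3 rotation matrix whose columns are the frame's x, y, z axes.
In Python, from station import arm, imaging, close_job, spotter gives the robot as it stands.
- The arm moves only by the tool carry_out, never from a script. Its arguments are lists of equal length, an entry for each row: "slide": the shift along the tool's x, y, z in m, a list of three; "twist": the turn, a rotation vector about the tool's x, y, z in degrees, a list of three; "jaw": the opening in per cent of the stroke, from 0 (shut) to 100 (fully open). In form: {"slide": [[tx, ty, tz], ...], "twist": [[rx, ry, rz], ...], "jaw": [jaw, ...]}. A call has 1 to 12 rows; each row shifts and turns the commanded pose from where the row before left it, along the tool's axes as they then stand; what a row does not reach is not made up. A row lasts 1/8 s, in which the tool goes at most 62.5 mm and 10.7 degrees, less where a joint would pass 70% of its speed; a pose out of reach is approached as far as the arm can. A call is refused whole if a number of a shift passes 0.0625 or a number of a turn 10.7, either way. A call with a gripper value outside its range is refused whole. The fingers move at their own pace and stop on an object; the grip force is fixed at half the most. Time passes only in rows, so rows that do not move let the fingers close. It gives the time, the measured TCP pose, the force, the opening and the grip force at its end, in the units of the state.
- arm.read_state(): the state, without advancing time (a new reading comes with each control period).
- imaging.camera(name): name is "side" or "top" or "wrist"; returns the picture (480x640x3 uint8, red, green, blue); there is no depth.
- imaging.camera_info(name): a dict with "fx", "fy", "cx", "cy" (pixels), "rvec" (rotation vector, rad) and "tvec" (3), from world to camera coordinates, as OpenCV has them; the wrist camera has in their place "hand_eye" (4x4, takes a point from camera to tool coordinates, whose origin is the TCP and whose axes are the flange's). Camera axes: x right, y down, z forward; pixel columns grow to the right and rows downward; lengths in mm; the calibration is good to about 2 mm. A picture is of the moment at which its call begins: read the wrist's pose just before it. camera_info takes no time and is no camera call.
- close_job(): hands the job in; it is judged then, once.
Trained networks look in the newest picture that a camera, given by its name, has taken for a name from the list of things; names that differ only in an ending like _2 or _b are one class to them, and where a whole thing is asked for, a point or a joint stands for the part that bears it (a point fixed in the world has none). Each returns a list of dicts, best first, with "conf" (0 to 1); they miss things now and then, are a little off and sometimes report something else, mostly with a low value. They report only what shows in the picture. A call takes as long as a camera call.
- spotter.cut_out(query, camera): "region" (480x640 bool, what is visible of it) and "point" ([column, row] in pixels, amid what is visible of it).
The state is a dict: "t": time; "joint_pos": joint angles; "dq": joint speeds; "joint_torque": joint torques, N m; "tcp_pos": TCP position; "eef_rot": TCP orientation; "force": force on the tool from outside, world axes, zero at the start; "moment": the same for the moment, N m; "grip_width": finger opening in mm; "grasp_force": force on a finger pad.
Only numpy, scipy, OpenCV 4.12 (cv2) and the standard library are available. Lean on these libraries where they do the work, as an engineer would, in place of code of your own. Each camera call takes 0.05 s, during which the arm holds its last target. There are 200 camera calls.

## Task

Get the balance ready for weighing: with the fingertips, gently push the open right-hand glass door and the open glass lid of its draught shield fully shut, then, with the whole shield closed, press the wide tare key down and let it go. Do not grasp or lift anything, do not slam the panes or push hard against the balance, do not touch the weighing pan, the dish on it or the other keys, and leave the things standing around the balance where they are.

Things in the scene. Friction and masses are not known exactly. Their poses are not given: they have to be found in the camera images.
- balance: White laboratory balance fixed on the bench, 355 mm long (x) by 210 wide (y), with a glass draught shield. Origin at bench height under the housing; x axis from the operator's end (keypad, nearest the robot) to the rear, y to the left seen from that end, z up. 'Local' below means this frame, in mm. Keypad ledge x -165 to -100, top z 45; display slopes up to z 70 at x -50; housing top z 70
- shield_top (a point): Middle of the top of the shield's fixed front pane, local (-45, 0, 195). The glass shield stands on the housing: x -50 to 125, y +-97; behind it a white column x 125 to 190, y +-86, to z 195. Tracks for doors and lid run along both sides, outer faces at y +-102, up to z 208. A glass door on each side and a glass lid on top slide to the rear (+x) to open, to the operator's end (-x) to shut
- right_door (a joint): Opening of the right-hand (-y) door in m: 0 = fully shut against its stop, up to 0.10 = slid to the rear (local +x). Guided in tracks, stays where it is left; about 1.2 N of friction, 5 N per m/s of damping, mass 0.25 kg. Starts open by 0.05 to 0.09
- right_door_handle (a point): Centre of the top face of the right door's grey handle, a block at the door's front edge, 12 mm thick in x, 30 mm in y (it ends at local y -129, 27 mm outside the tracks) and 55 mm tall (z 150 to 205). This point is at local (-35 + opening, -114, 205). The space behind it (+x side), beside the shield, is free for a finger
- lid (a joint): Opening of the glass lid on top in m: 0 = fully shut against its stop, up to 0.10 = slid to the rear (local +x). Guided in tracks, stays where it is left; about 1.2 N of friction, 5 N per m/s of damping, mass 0.28 kg. Starts open by 0.05 to 0.09
- lid_grip (a point): Centre of the top face of the lid's grey upright grip, a block 10 mm thick in x and 60 mm wide in y on the lid's front edge. This point is at local (-37 + opening, 0, 232). Behind the grip the lid's glass has its top face at z 205 and the tracks beside it reach z 208
- left_door (a joint): Opening of the left-hand (+y) door in m, like the right one mirrored (its handle sticks out to local y +129 near the front). It starts shut (0) and must be shut at the end
- tare (a joint): Travel of the tare key in m: 0 = up, 0.005 = fully down. Spring: about 1.5 N to start, 4.5 N fully down; counts as pressed beyond 0.0035. Springs back by itself
- tare_top (a point): Centre of the top face of the tare key, the wide middle key of the row, 18 mm in x by 52 mm in y, at local (-136, 0, 54) mm when up (9 mm above the ledge); it is pressed straight down
- key_left (a joint): Travel of the small key (18 x 20 mm, centre at local y +60 in the same row, same height and spring) left of the tare key; not to be pressed (beyond 0.003)
- key_right (a joint): Travel of the small key (18 x 20 mm, centre at local y -60) right of the tare key; not to be pressed (beyond 0.003)
- pan: Round steel weighing pan inside the shield, 90 mm across, 3 mm thick, origin under its centre at local (40, 0, 79) mm; not to be touched
- dish: Small aluminium weighing dish on the pan, 56 mm across and 20 mm high, loose, origin under its centre; not to be touched or moved
- jar: White screw-top jar, 60 mm across, 85 mm tall, loose, stands to the right of the balance; origin under its centre
- beaker: Glass beaker, 60 mm across, 80 mm tall, loose, stands to the left of the balance; origin under its centre
- spatula: Flat steel spatula 185 mm long lying on the bench at the balance's left front; origin under its middle, length along x
- tweezers: Steel tweezers 137 mm long, 10 mm high, lying on the bench at the balance's right front; origin near the middle, length along x
- weighing_bottle: Small amber glass weighing bottle with a stopper, 46 mm across, 58 mm tall, loose, to the right of the balance, behind the jar; origin under its centre
- wash_bottle: White plastic wash bottle with red cap and bent spout, 70 mm across, 215 mm tall, loose at the far left; origin under its centre

How it is judged:
By the outcome, as a careful person would: the job done as asked, in the order asked, and still so for the second after the job is handed in, with the robot touching nothing.
It also fails if it takes over 48 s, if anything falls off the work surface, if the arm or the gripper's body presses on something with over 40 N, if the wrist force passes 120 N, or if a joint passes its speed limit or range.

## Working session

There is one attempt and no reset: what is moved stays moved. The work goes in short steps, Python scripts to look and compute and a tool call to move; the robot and the scene stay as the last step left them, time stands still between calls to the robot, and variables do not carry over. Pictures are saved under pics/ and viewed, at most 10 in all, crops included, and the job is handed in when it is done.

Besides the shell and the picture viewer there is one more tool, called as name(argument=value, ...), one argument or row to a line, values as JSON. carry_out: Moves the arm, as the interface text tells. Its arguments: {"type":"object","properties":{"slide":{"type":"array"},"twist":{"type":"array"},"jaw":{"type":"array"}},"required":["slide","twist","jaw"]}

```bash
mkdir -p pics
cat > h.py <<'E'
import numpy as np, cv2
from station import arm, imaging, close_job, spotter
def snap(n,f):
    im=imaging.camera(n); cv2.imwrite('pics/'+f,im[:,:,::-1]); return im
def P(n):
    c=imaging.camera_info(n); K=np.array([[c['fx'],0,c['cx']],[0,c['fy'],c['cy']],[0,0,1.]])
    R=cv2.Rodrigues(np.array(c['rvec'],float))[0]; return K,R,np.array(c['tvec'],float).ravel()
def ray_z(n,uv,z):
    K,R,t=P(n); d=R.T@np.linalg.inv(K)@np.array([*uv,1.]); o=-R.T@t
    return o+d*(z-o[2])/d[2]
def proj(n,X):
    K,R,t=P(n); p=(np.atleast_2d(X)@R.T+t)@K.T; return p[:,:2]/p[:,2:]
E
python3 - <<'E'
from h import *
s=arm.read_state(); print(s['t'],s['eef_rot'],s['tcp_pos'],s['grip_width'])
for n in('top','side'):
    snap(n,n+'1.png')
    K,R,t=P(n); print(n,-R.T@t)
    for q in('balance','right_door_handle','lid_grip','tare_top','right_door','shield_top','key_left','key_right','jar','tweezers','weighing_bottle'):
        print(q,[(round(d['conf'],2),np.round(d['point']),int(d['region'].sum())) for d in spotter.cut_out(q,n)[:2]])
E
```

```text
0.0 [[-9.21144713e-01  3.89219458e-01 -7.94708110e-04]
 [ 3.89220152e-01  9.21144098e-01 -1.10600202e-03]
 [ 3.01563179e-04 -1.32810432e-03 -9.99999073e-01]] [204.17661384 483.36390284 230.72527993] 85.36221096166663
top [ 408.27292427  115.90524652 1002.5947108 ]
balance []
right_door_handle [(0.86, array([409., 205.]), 395)]
lid_grip [(0.81, array([346., 144.]), 10241)]
tare_top [(0.76, array([350., 302.]), 227), (0.24, array([446., 171.]), 483)]
right_door [(0.57, array([413., 204.]), 370), (0.32, array([247., 204.]), 912)]
shield_top [(0.62, array([355., 194.]), 25663)]
key_left [(0.46, array([346., 300.]), 259)]
key_right [(0.67, array([382., 302.]), 89)]
jar [(0.74, array([441., 216.]), 1028)]
tweezers [(0.84, array([442., 309.]), 368), (0.46, array([346., 144.]), 10087)]
weighing_bottle [(0.61, array([449., 170.]), 519)]
side [ 478.6826912  -479.50546802 1004.937286  ]
balance [(0.82, array([359., 277.]), 22726)]
right_door_handle [(0.7, array([390., 309.]), 2445)]
lid_grip [(0.96, array([399., 242.]), 6718), (0.72, array([386., 305.]), 2495)]
tare_top [(0.45, array([268., 296.]), 232)]
right_door [(0.55, array([385., 308.]), 2369)]
shield_top [(0.96, array([356., 277.]), 23181), (0.59, array([332., 284.]), 119)]
key_left [(0.59, array([260., 385.]), 330)]
key_right [(0.62, array([269., 322.]), 84)]
jar [(0.82, array([356., 376.]), 1128), (0.5, array([357., 277.]), 22817)]
tweezers [(0.78, array([265., 387.]), 440), (0.68, array([400., 244.]), 6724)]
weighing_bottle [(0.57, array([408., 384.]), 559), (0.44, array([400., 243.]), 6876)]
```

Run:
```python
import cv2
t=cv2.imread('pics/top1.png')[60:350,190:500]; cv2.imwrite('pics/topc.png',cv2.resize(t,None,fx=2,fy=2,interpolation=cv2.INTER_CUBIC))
t=cv2.imread('pics/side1.png')[170:420,200:520]; cv2.imwrite('pics/sidec.png',cv2.resize(t,None,fx=2.4,fy=2.4,interpolation=cv2.INTER_CUBIC))
```

```text
(no output)
```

View pics/topc.png

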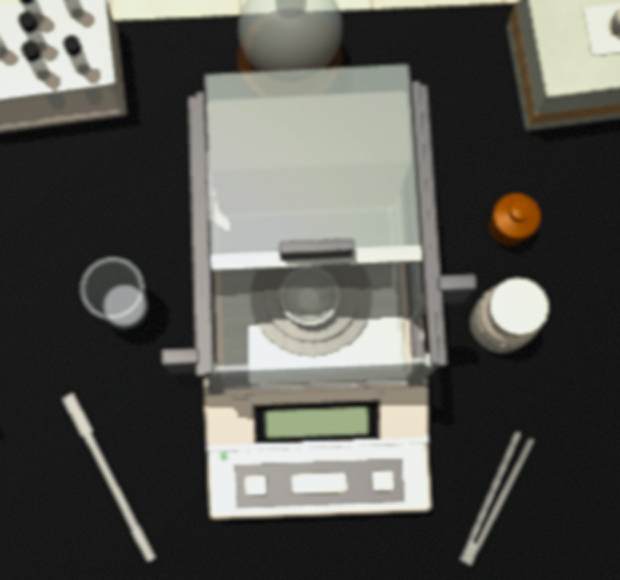

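View pics/sidec.png

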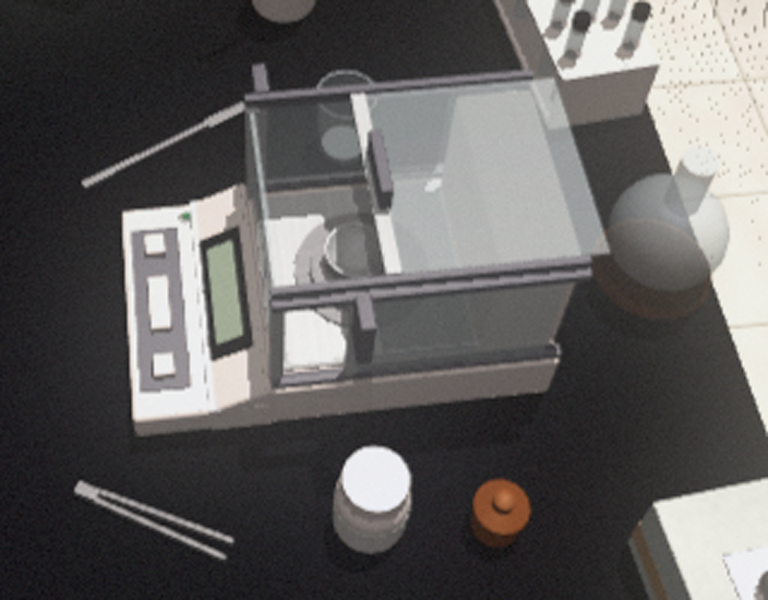

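The top view shows the balance turned slightly. The keys are at crop y≈483, the right handle at (458,282), the lid grip at (317,246), and the jar is close beside the handle. I'll fit the pose jointly from both views.

```bash
cat > fit.py <<'E'
from h import *
from scipy.optimize import least_squares
T=lambda u,v:(190+u/2,60+v/2)
S=lambda u,v:(200+u/2.4,170+v/2.4)
L=lambda d,l:np.array([[-136,60,54],[-136,0,54],[-136,-60,54],[-35,115.5,205],[-35+d,-115.5,205],[-37+l,0,232]])
ot=np.array([T(255,485),T(319,483),T(383,481),T(180,356),T(460,282),T(317,244)])
os_=np.array([S(155,244),S(159,302),S(163,364),S(261,75),S(365,303),S(377,150)])
def W(p,X):
    c,s=np.cos(p[2]),np.sin(p[2]); return X@np.array([[c,-s,0],[s,c,0],[0,0,1]]).T+[p[0],p[1],0]
def res(p):
    X=W(p,L(p[3],p[4])); return np.r_[(proj('top',X)-ot).ravel(),(proj('side',X)-os_).ravel()]
if __name__=='__main__':
    r=least_squares(res,[480,60,0,70,70],loss='soft_l1',x_scale=[10,10,.1,10,10]); p=r.x
    print(np.round(p,3)); print(np.round(res(p).reshape(-1,2),1))
    np.save('p.npy',p)
    print(np.round(W(p,L(p[3],p[4]))))
    for n in('top','side'):
        im=cv2.imread(f'pics/{n}1.png'); im=cv2.resize(im,None,fx=3,fy=3,interpolation=cv2.INTER_CUBIC)
        d,l=p[3:]
        def box(x0,x1,y0,y1,z0,z1,c):
            X=np.array([[x,y,z] for x in(x0,x1) for y in(y0,y1) for z in(z0,z1)]); q=np.round((proj(n,W(p,X))+.5)*3).astype(int)
            for a in range(8):
                for b in(1,2,4):
                    if not a&b: cv2.line(im,tuple(map(int,q[a])),tuple(map(int,q[a|b])),c,1)
        box(-41+d,-29+d,-129,-102,150,205,(0,0,255)); box(-42+l,-32+l,-30,30,205,232,(0,0,255)); box(-41,-29,102,129,150,205,(0,255,0))
        box(-145,-127,-26,26,45,54,(0,0,255)); box(-50,190,-102,102,70,208,(255,255,0))
        x0,y0=(220,80) if n=='top' else (240,180); cv2.imwrite(f'pics/{n}o.png',im[y0*3:y0*3+600,x0*3:x0*3+ (720)])
E
python3 fit.py
python3 - <<'E'
from h import *
for q,z in(('jar',85),('weighing_bottle',58)):
    for n in('top','side'):
        m=spotter.cut_out(q,n)
        if m: print(q,n,ray_z(n,m[0]['point'],z*.6))
K,R,t=P('top');print(ray_z('top',(190+519/2,60+306/2),85),ray_z('side',(200+376/2.4,170+483/2.4),85))
E
```

```text
[5.80892e+02 7.83900e+01 9.00000e-03 5.10020e+01 8.14370e+01]
[[ 0.2 -0.3]
 [-0.1 -0.5]
 [-0.2 -0.7]
 [-1.  -0.3]
 [-0.8 -0.2]
 [-0.4  0.7]
 [-0.6 -0.2]
 [-0.5 -0. ]
 [-0.2  0.1]
 [-0.8  0.6]
 [-0.1  4.4]
 [ 1.1  4.2]]
[[444. 137.  54.]
 [445.  77.  54.]
 [445.  17.  54.]
 [545. 194. 205.]
 [598. -37. 205.]
 [625.  79. 232.]]
jar top [ 603.14370358 -106.74650085   51.        ]
jar side [ 604.88402801 -113.10847206   51.        ]
weighing_bottle top [ 699.75902085 -131.76260715   34.8       ]
weighing_bottle side [ 701.4454762  -133.51041822   34.8       ]
[ 601.14418001 -114.51765527   85.        ] [ 602.13164698 -117.08300428   85.        ]
```

View pics/sideo.png

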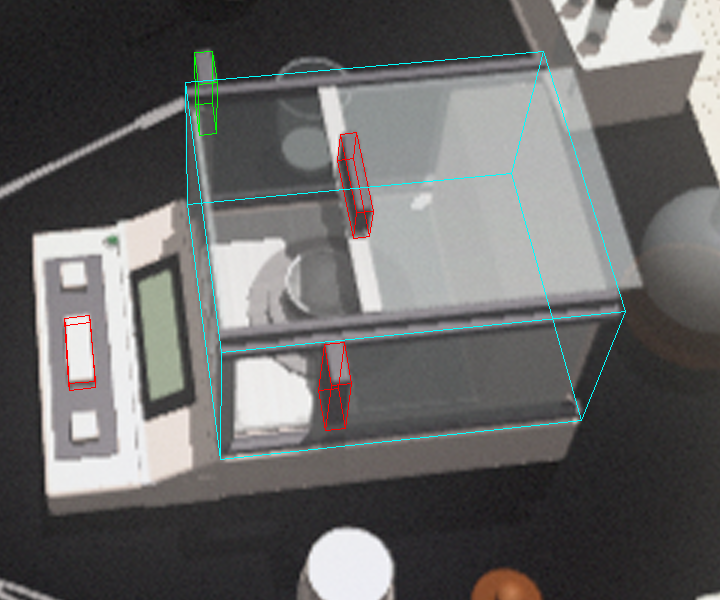

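View pics/topo.png

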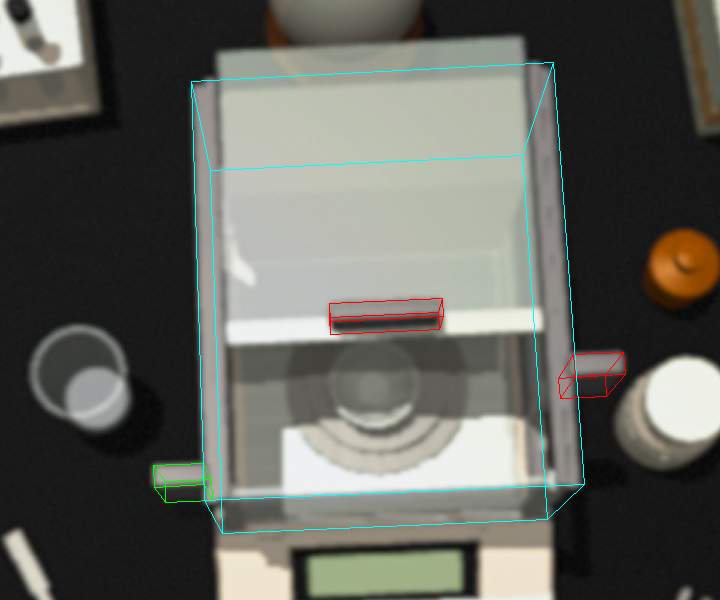

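The overlay matches the picture on both handles, the grip, the key and the shield. The fit gives the balance at (581, 78, yaw 0.009), the door open 51 mm and the lid open 81 mm. Next I'll rise, shut the jaws and swing over.

carry_out(
  slide=[
    [0,0,-0.05],
    [0,0,-0.05],
    [-0.0275,-0.001,0],
    [-0.055,-0.003,0],
    [-0.055,-0.003,0],
    [-0.055,-0.003,0],
    [-0.055,-0.003,0],
    [-0.055,-0.003,0],
    [-0.055,-0.003,0],
    [-0.055,-0.003,0],
    [-0.055,-0.003,0],
    [-0.055,-0.003,0],
  ],
  twist=[
    [0,0,0],
    [0,0,0],
    [0,0,3],
    [0,0,6],
    [0,0,6],
    [0,0,6],
    [0,0,6],
    [0,0,6],
    [0,0,6],
    [0,0,6],
    [0,0,6],
    [0,0,6],
  ],
  jaw=[0,0,0,0,0,0,0,0,0,0,0,0],
)

```text
t: 2.9
tcp_pos: [517.1, 88.4, 331.2]
eef_rot: [[-0.172, 0.985, -0.0], [0.985, 0.172, 0.0], [0.0, -0.0, -1.0]]
force: [0.3, 0.1, -0.9]
grip_width: -0.2
grasp_force: 0.0
```

```bash
cat > st.py <<'E'
from h import *
import sys
s=arm.read_state(); p=np.load('p.npy'); c,n=np.cos(p[2]),np.sin(p[2]); R=np.array([[c,-n,0],[n,c,0],[0,0,1]])
print('t',s['t'],'tcp',np.round(s['tcp_pos'],1),'local',np.round(R.T@(s['tcp_pos']-[p[0],p[1],0]),1),'F',np.round(s['force'],1),'w',s['grip_width'])
Rd=R@np.array([[0,1,0],[1,0,0],[0,0,-1.]]); E=s['eef_rot']
print('turn needed (tool,deg)',np.round(np.degrees(cv2.Rodrigues(E.T@Rd)[0].ravel()),2))
E
python3 st.py; python3 -c "
from h import *
print(np.round(imaging.camera_info('wrist')['hand_eye'],2))"
```

```text
t 2.9 tcp [517.1  88.4 331.2] local [-63.7  10.6 331.2] F [ 0.3  0.1 -0.9] w -0.2307892917634695
turn needed (tool,deg) [-0.   -0.    9.37]
[[  -0.     -0.95   -0.31   78.66]
 [   1.      0.     -0.      1.14]
 [   0.     -0.31    0.95 -141.87]
 [   0.      0.      0.      1.  ]]
```

carry_out(
  slide=[
    [0,0,0],
    [-0.0106,0.03,0],
    [0,0.05,0],
    [0,0.05,0],
    [0,0.012,0],
    [0,0,0.04],
    [0,0,0.04],
    [0,0,0.02],
    [0,0,0.01],
    [0,0,0],
  ],
  twist=[
    [0,0,9.4],
    [0,0,0],
    [0,0,0],
    [0,0,0],
    [0,0,0],
    [0,0,0],
    [0,0,0],
    [0,0,0],
    [0,0,0],
    [0,0,0],
  ],
  jaw=[0,0,0,0,0,0,0,0,0,0],
)

```text
t: 4.15
tcp_pos: [658.8, 81.3, 221.3]
eef_rot: [[-0.012, 1.0, -0.0], [1.0, 0.012, -0.0], [-0.0, -0.0, -1.0]]
force: [-0.2, -0.4, -0.3]
grip_width: 0.0
grasp_force: 0.0
```

```bash
python3 st.py
python3 - <<'E'
from h import *
a=snap('side','s2.png')[150:400,220:540]; b=snap('top','t2.png')[80:330,230:500]
cv2.imwrite('pics/c2.png',np.hstack([cv2.resize(a,(420,328)),cv2.resize(b,(354,328))])[:,:,::-1])
E
```

```text
t 4.15 tcp [658.8  81.3 221.3] local [ 77.9   2.2 221.3] F [-0.2 -0.4 -0.3] w 0.004457662981494121
turn needed (tool,deg) [-0.02  0.    0.17]
```

View pics/c2.png

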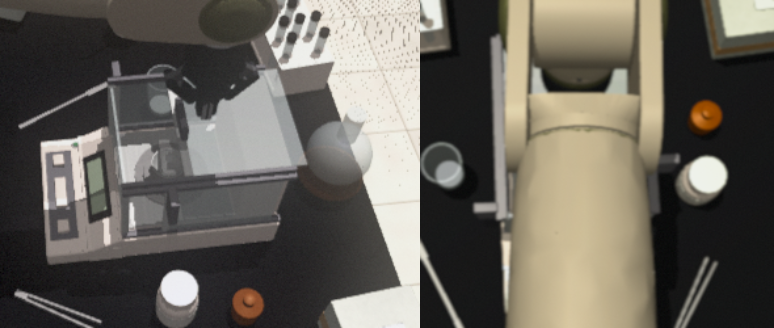

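The fingertips stand just behind the lid grip. I'll push the lid slowly.

carry_out(
  slide=[
    [0,0,0.005],
    [0,-0.004,0],
    [0,-0.006,0],
    [0,-0.006,0],
    [0,-0.006,0],
    [0,-0.006,0],
    [0,-0.006,0],
    [0,-0.006,0],
    [0,-0.006,0],
    [0,-0.006,0],
    [0,-0.006,0],
    [0,-0.006,0],
  ],
  twist=[
    [0,0,0],
    [0,0,0],
    [0,0,0],
    [0,0,0],
    [0,0,0],
    [0,0,0],
    [0,0,0],
    [0,0,0],
    [0,0,0],
    [0,0,0],
    [0,0,0],
    [0,0,0],
  ],
  jaw=[0,0,0,0,0,0,0,0,0,0,0,0],
)

```text
t: 5.75
tcp_pos: [594.4, 80.6, 216.3]
eef_rot: [[-0.012, 1.0, 0.0], [1.0, 0.012, 0.0], [0.0, 0.0, -1.0]]
force: [1.3, 0.7, 1.9]
grip_width: 0.3
grasp_force: 0.7
```

```bash
python3 st.py
python3 - <<'E'
from h import *
a=snap('side','s3.png')[190:340,240:440]
cv2.imwrite('pics/c3.png',cv2.resize(a,None,fx=3,fy=3)[:,:,::-1])
E
```

```text
t 5.75 tcp [594.4  80.6 216.3] local [ 13.5   2.1 216.3] F [1.3 0.7 1.9] w 0.27932696748403113
turn needed (tool,deg) [ 0.   -0.    0.17]
```

View pics/c3.png

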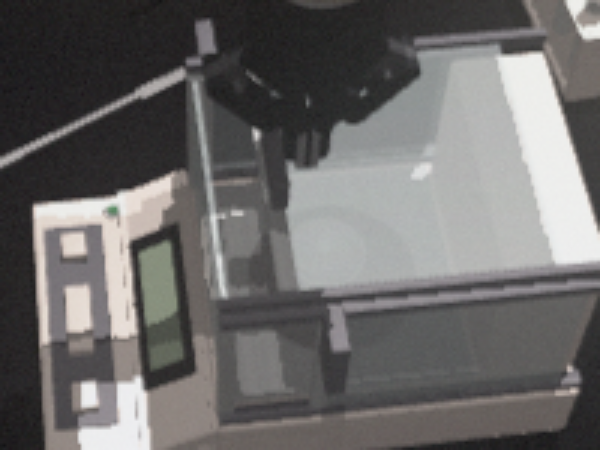

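The lid is following, with about 31 mm left. Force is about 1.5 N.

carry_out(
  slide=[
    [0,-0.005,0],
    [0,-0.005,0],
    [0,-0.005,0],
    [0,-0.004,0],
    [0,-0.003,0],
    [0,-0.002,0],
    [0,-0.002,0],
    [0,-0.0015,0],
    [0,-0.001,0],
  ],
  twist=[
    [0,0,0],
    [0,0,0],
    [0,0,0],
    [0,0,0],
    [0,0,0],
    [0,0,0],
    [0,0,0],
    [0,0,0],
    [0,0,0],
  ],
  jaw=[0,0,0,0,0,0,0,0,0],
)

```text
t: 6.92
tcp_pos: [566.2, 80.3, 216.3]
eef_rot: [[-0.012, 1.0, -0.0], [1.0, 0.012, 0.0], [0.0, -0.0, -1.0]]
force: [1.3, 1.3, 0.3]
grip_width: -0.2
grasp_force: 0.6
```

carry_out(
  slide=[
    [0,-0.001,0],
    [0,-0.001,0],
  ],
  twist=[
    [0,0,0],
    [0,0,0],
  ],
  jaw=[0,0],
)

```text
t: 7.18
tcp_pos: [564.2, 80.2, 216.3]
eef_rot: [[-0.012, 1.0, -0.0], [1.0, 0.012, 0.0], [0.0, -0.0, -1.0]]
force: [1.2, 0.7, -1.5]
grip_width: 0.1
grasp_force: 0.6
```

```bash
python3 st.py
```

```text
t 7.175 tcp [564.2  80.2 216.3] local [-16.6   2.  216.3] F [ 1.2  0.7 -1.5] w 0.12694079536416508
turn needed (tool,deg) [-0.   -0.    0.17]
```

carry_out(
  slide=[
    [0,-0.001,0],
    [0,-0.001,0],
  ],
  twist=[
    [0,0,0],
    [0,0,0],
  ],
  jaw=[0,0],
)

```text
t: 7.42
tcp_pos: [562.3, 80.2, 216.3]
eef_rot: [[-0.012, 1.0, 0.0], [1.0, 0.012, 0.0], [0.0, 0.0, -1.0]]
force: [4.9, 0.9, -1.1]
grip_width: 0.1
grasp_force: 2.1
```

carry_out(
  slide=[
    [0,-0.001,0],
  ],
  twist=[
    [0,0,0],
  ],
  jaw=[0],
)

```text
t: 7.55
tcp_pos: [562.2, 80.2, 216.4]
eef_rot: [[-0.012, 1.0, 0.003], [1.0, 0.012, 0.0], [0.0, 0.003, -1.0]]
force: [9.4, 2.6, -3.5]
grip_width: -0.0
grasp_force: 4.9
```

carry_out(
  slide=[
    [0,-0.0005,0],
  ],
  twist=[
    [0,0,0],
  ],
  jaw=[0],
)

```text
t: 7.68
tcp_pos: [562.1, 80.2, 216.4]
eef_rot: [[-0.012, 1.0, 0.004], [1.0, 0.012, 0.0], [0.0, 0.004, -1.0]]
force: [11.2, 3.2, -3.7]
grip_width: -0.0
grasp_force: 5.6
```

The lid hit its stop, with force rising to 11 N. Backing off and going over to the door handle.

carry_out(
  slide=[
    [0,0.004,0],
    [0,0.008,0],
    [0,0,-0.03],
    [0,0,-0.03],
    [-0.04,0.02,0],
    [-0.04,0.02,0],
    [-0.0415,0.018,0],
    [0,0,0],
    [0,0,0.03],
    [0,0,0.03],
  ],
  twist=[
    [0,0,0],
    [0,0,0],
    [0,0,0],
    [0,0,0],
    [0,0,0],
    [0,0,0],
    [0,0,0.17],
    [0,0,0],
    [0,0,0],
    [0,0,0],
  ],
  jaw=[0,0,0,0,0,0,0,0,0,0],
)

```text
t: 8.93
tcp_pos: [632.1, -39.7, 215.7]
eef_rot: [[-0.01, 1.0, 0.0], [1.0, 0.01, 0.0], [0.0, 0.0, -1.0]]
force: [0.7, 0.9, -1.0]
grip_width: -0.1
grasp_force: 0.0
```

```bash
python3 st.py
python3 - <<'E'
from h import *
a=snap('side','s4.png')[190:340,240:440]
cv2.imwrite('pics/c4.png',cv2.resize(a,None,fx=3,fy=3)[:,:,::-1])
E
```

```text
t 8.925 tcp [632.1 -39.7 215.7] local [  50.2 -118.6  215.7] F [ 0.7  0.9 -1. ] w -0.06212768975826126
turn needed (tool,deg) [ 0.   -0.01  0.03]
```

View pics/c4.png

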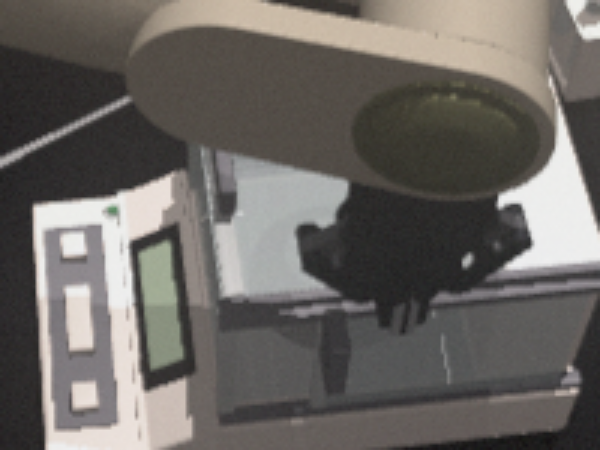

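The lid now lies shut, and the fingertips are above the space behind the handle. Lowering and pushing.

carry_out(
  slide=[
    [0,0,0.015],
    [0,0,0.018],
    [0,0,0],
    [0,-0.005,0],
    [0,-0.005,0],
    [0,-0.005,0],
    [0,-0.005,0],
    [0,-0.005,0],
    [0,-0.005,0],
    [0,-0.005,0],
    [0,-0.005,0],
  ],
  twist=[
    [0,0,0],
    [0,0,0],
    [0,0,0],
    [0,0,0],
    [0,0,0],
    [0,0,0],
    [0,0,0],
    [0,0,0],
    [0,0,0],
    [0,0,0],
    [0,0,0],
  ],
  jaw=[0,0,0,0,0,0,0,0,0,0,0],
)

```text
t: 10.35
tcp_pos: [591.9, -40.8, 183.3]
eef_rot: [[-0.009, 1.0, 0.0], [1.0, 0.009, -0.0], [-0.0, 0.0, -1.0]]
force: [1.2, 0.4, 0.8]
grip_width: -0.1
grasp_force: 0.7
```

carry_out(
  slide=[
    [0,-0.005,0],
    [0,-0.005,0],
    [0,-0.004,0],
    [0,-0.003,0],
    [0,-0.002,0],
    [0,-0.001,0],
  ],
  twist=[
    [0,0,0],
    [0,0,0],
    [0,0,0],
    [0,0,0],
    [0,0,0],
    [0,0,0],
  ],
  jaw=[0,0,0,0,0,0],
)

```text
t: 11.1
tcp_pos: [572.2, -41.0, 183.3]
eef_rot: [[-0.009, 1.0, -0.0], [1.0, 0.009, -0.0], [-0.0, -0.0, -1.0]]
force: [2.1, -0.3, 0.5]
grip_width: 0.0
grasp_force: 0.6
```

```bash
python3 st.py
```

```text
t 11.1 tcp [572.2 -41.  183.3] local [  -9.8 -119.3  183.3] F [ 2.1 -0.3  0.5] w 0.019421590161402106
turn needed (tool,deg) [-0.  0. -0.]
```

carry_out(
  slide=[
    [0,-0.001,0],
    [0,-0.001,0],
    [0,-0.001,0],
    [0,-0.001,0],
  ],
  twist=[
    [0,0,0],
    [0,0,0],
    [0,0,0],
    [0,0,0],
  ],
  jaw=[0,0,0,0],
)

```text
t: 11.6
tcp_pos: [568.2, -41.1, 183.3]
eef_rot: [[-0.009, 1.0, -0.0], [1.0, 0.009, -0.0], [-0.0, -0.0, -1.0]]
force: [0.6, 0.4, 0.9]
grip_width: -0.3
grasp_force: 0.6
```

carry_out(
  slide=[
    [0,-0.001,0],
  ],
  twist=[
    [0,0,0],
  ],
  jaw=[0],
)

```text
t: 11.72
tcp_pos: [567.2, -41.1, 183.3]
eef_rot: [[-0.009, 1.0, 0.0], [1.0, 0.009, -0.0], [-0.0, 0.0, -1.0]]
force: [0.9, -1.1, -0.1]
grip_width: 0.1
grasp_force: 0.6
```

carry_out(
  slide=[
    [0,-0.0007,0],
  ],
  twist=[
    [0,0,0],
  ],
  jaw=[0],
)

```text
t: 11.85
tcp_pos: [566.5, -41.1, 183.3]
eef_rot: [[-0.009, 1.0, 0.0], [1.0, 0.009, -0.0], [-0.0, 0.0, -1.0]]
force: [2.9, 0.0, 0.5]
grip_width: 0.1
grasp_force: 1.2
```

carry_out(
  slide=[
    [0,-0.0007,0],
  ],
  twist=[
    [0,0,0],
  ],
  jaw=[0],
)

```text
t: 11.98
tcp_pos: [566.4, -41.1, 183.4]
eef_rot: [[-0.009, 1.0, 0.002], [1.0, 0.009, -0.0], [-0.0, 0.002, -1.0]]
force: [7.8, -0.0, -1.2]
grip_width: -0.1
grasp_force: 3.7
```

carry_out(
  slide=[
    [0,-0.0007,0],
  ],
  twist=[
    [0,0,0],
  ],
  jaw=[0],
)

```text
t: 12.1
tcp_pos: [566.3, -41.1, 183.4]
eef_rot: [[-0.009, 1.0, 0.004], [1.0, 0.009, -0.0], [-0.0, 0.004, -1.0]]
force: [11.8, 0.4, -3.6]
grip_width: -0.3
grasp_force: 5.6
```

carry_out(
  slide=[
    [0,-0.0005,0],
  ],
  twist=[
    [0,0,0],
  ],
  jaw=[0],
)

```text
t: 12.22
tcp_pos: [566.3, -41.1, 183.4]
eef_rot: [[-0.009, 1.0, 0.005], [1.0, 0.009, -0.0], [-0.0, 0.005, -1.0]]
force: [13.1, 1.4, -4.1]
grip_width: -0.3
grasp_force: 6.8
```

The door is at its stop too. Retreating, then over to above the tare key.

carry_out(
  slide=[
    [0,0.004,0],
    [0,0.008,0],
    [0,0,-0.04],
    [0,0,-0.05],
    [0.03,-0.035,0],
    [0.03,-0.035,0],
    [0.03,-0.035,0],
    [0.0293,-0.0257,0],
    [0,0,0],
    [0,0,0],
  ],
  twist=[
    [0,0,0],
    [0,0,0],
    [0,0,0],
    [0,0,0],
    [0,0,0],
    [0,0,0],
    [0,0,0],
    [0,0,0],
    [0,0,0],
    [0,0,0],
  ],
  jaw=[0,0,0,0,0,0,0,0,0,0],
)

```text
t: 13.48
tcp_pos: [445.3, 76.8, 273.4]
eef_rot: [[-0.009, 1.0, -0.0], [1.0, 0.009, -0.0], [-0.0, -0.0, -1.0]]
force: [0.2, 0.1, 0.6]
grip_width: -0.1
grasp_force: 0.0
```

carry_out(
  slide=[
    [0,0,0.05],
    [0,0,0.05],
    [0,0,0.05],
    [0,0,0.03],
    [0,0,0.01],
    [0,0,0],
  ],
  twist=[
    [0,0,0],
    [0,0,0],
    [0,0,0],
    [0,0,0],
    [0,0,0],
    [0,0,0],
  ],
  jaw=[0,0,0,0,0,0],
)

```text
t: 14.22
tcp_pos: [445.4, 76.7, 83.4]
eef_rot: [[-0.009, 1.0, -0.0], [1.0, 0.009, -0.0], [-0.0, -0.0, -1.0]]
force: [0.4, 0.7, 0.1]
grip_width: 0.4
grasp_force: 0.0
```

```bash
python3 st.py
python3 - <<'E'
from h import *
a=snap('side','s5.png')[190:340,220:440]
b=imaging.camera('wrist')
cv2.imwrite('pics/c5.png',np.hstack([cv2.resize(a,(440,300)),cv2.resize(b,(340,300))])[:,:,::-1])
E
```

```text
t 14.225 tcp [445.4  76.7  83.4] local [-135.5   -0.4   83.4] F [0.4 0.7 0.1] w 0.43817625625330014
turn needed (tool,deg) [-0.01  0.   -0.04]
```

View pics/c5.png

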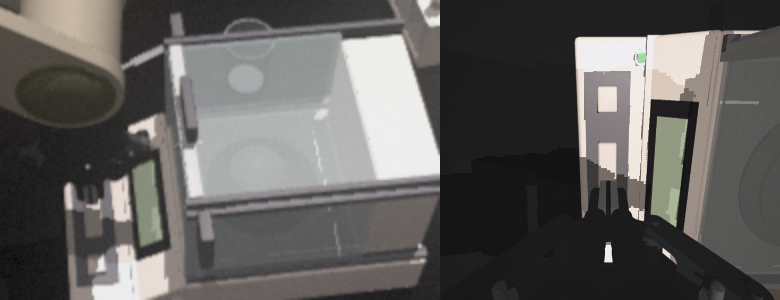

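Both panes are shut and the fingertips are over the tare key. Pressing.

carry_out(
  slide=[
    [0,0,0.015],
    [0,0,0.007],
    [0,0,0.003],
    [0,0,0.002],
    [0,0,0.002],
    [0,0,0.001],
    [0,0,0],
  ],
  twist=[
    [0,0,0],
    [0,0,0],
    [0,0,0],
    [0,0,0],
    [0,0,0],
    [0,0,0],
    [0,0,0],
  ],
  jaw=[0,0,0,0,0,0,0],
)

```text
t: 15.2
tcp_pos: [445.0, 77.1, 53.4]
eef_rot: [[-0.009, 1.0, 0.0], [1.0, 0.009, -0.0], [-0.0, 0.0, -1.0]]
force: [0.4, -0.3, 2.6]
grip_width: -0.1
grasp_force: 0.9
```

carry_out(
  slide=[
    [0,0,0.001],
    [0,0,0.001],
  ],
  twist=[
    [0,0,0],
    [0,0,0],
  ],
  jaw=[0,0],
)

```text
t: 15.45
tcp_pos: [445.0, 77.1, 51.4]
eef_rot: [[-0.009, 1.0, 0.0], [1.0, 0.009, -0.0], [-0.0, 0.0, -1.0]]
force: [-0.1, -0.6, 2.9]
grip_width: 0.1
grasp_force: 1.5
```

carry_out(
  slide=[
    [0,0,0.001],
  ],
  twist=[
    [0,0,0],
  ],
  jaw=[0],
)

```text
t: 15.58
tcp_pos: [445.0, 77.1, 50.4]
eef_rot: [[-0.009, 1.0, 0.0], [1.0, 0.009, -0.0], [-0.0, 0.0, -1.0]]
force: [-0.4, 1.1, 4.1]
grip_width: -0.0
grasp_force: 1.8
```

carry_out(
  slide=[
    [0,0,0.0008],
    [0,0,0],
  ],
  twist=[
    [0,0,0],
    [0,0,0],
  ],
  jaw=[0,0],
)

```text
t: 15.82
tcp_pos: [445.0, 77.1, 49.6]
eef_rot: [[-0.009, 1.0, 0.0], [1.0, 0.009, -0.0], [-0.0, 0.0, -1.0]]
force: [-0.1, 0.4, 3.8]
grip_width: 0.1
grasp_force: 2.0
```

carry_out(
  slide=[
    [0,0,0.0008],
    [0,0,0],
  ],
  twist=[
    [0,0,0],
    [0,0,0],
  ],
  jaw=[0,0],
)

```text
t: 16.08
tcp_pos: [445.0, 77.1, 49.0]
eef_rot: [[-0.009, 1.0, 0.0], [1.0, 0.009, -0.0], [-0.0, 0.0, -1.0]]
force: [-1.2, 0.6, 7.6]
grip_width: 0.1
grasp_force: 3.9
```

The key is at its bottom stop: z is 49.0 and the force rose past the spring's 4.5 N. Now releasing, lifting clear and checking.

carry_out(
  slide=[
    [0,0,-0.002],
    [0,0,-0.004],
    [0,0,-0.01],
    [0,0,-0.04],
    [0,0,-0.05],
    [0,0,-0.05],
    [0,0,-0.05],
    [0,-0.04,0],
    [0,-0.04,0],
    [0,0,0],
    [0,0,0],
  ],
  twist=[
    [0,0,0],
    [0,0,0],
    [0,0,0],
    [0,0,0],
    [0,0,0],
    [0,0,0],
    [0,0,0],
    [0,0,0],
    [0,0,0],
    [0,0,0],
    [0,0,0],
  ],
  jaw=[0,0,0,0,0,0,0,0,0,0,0],
)

```text
t: 17.45
tcp_pos: [365.2, 76.3, 255.0]
eef_rot: [[-0.009, 1.0, 0.001], [1.0, 0.009, -0.0], [-0.0, 0.001, -1.0]]
force: [-0.6, 0.3, 0.7]
grip_width: 0.0
grasp_force: 0.0
```

```bash
python3 st.py
python3 - <<'E'
from h import *
a=snap('side','s6.png')[170:420,200:520]; b=snap('top','t6.png')[60:350,190:500]
cv2.imwrite('pics/c6.png',np.hstack([cv2.resize(a,(440,344)),cv2.resize(b,(350,344))])[:,:,::-1])
E
```

```text
t 17.45 tcp [365.2  76.3 255. ] local [-2.157e+02 -1.000e-01  2.550e+02] F [-0.6  0.3  0.7] w 0.028723053035599865
turn needed (tool,deg) [ 0.04  0.01 -0.01]
```

View pics/c6.png

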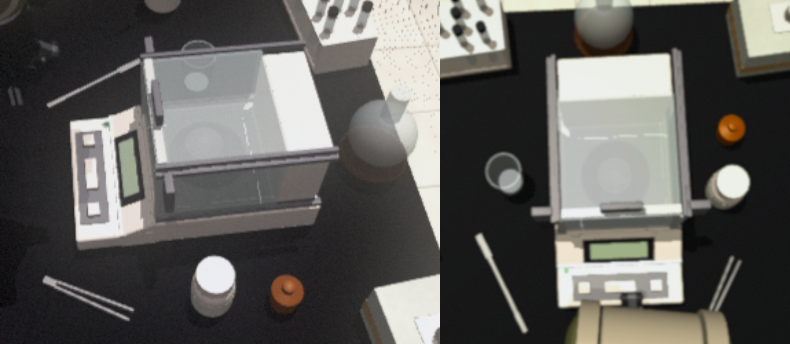

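The final pictures show the lid grip and right handle at the front, level with the left handle. The key is up, the surroundings have not moved and the arm is clear.

```bash
python3 -c "
from station import close_job
print(close_job())"
```

```text
the job is handed in; nothing more can be done
None
```

The lid and right door were pushed shut against their stops, the tare key was then pressed fully down and released, and the job was handed in at about 17.5 s, with the final pictures showing nothing else moved and the arm clear.

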